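Set the drying time with the edge wheel and start

TASK

Set the dryer's timer box: with a fingertip, roll the wheel that peeps out of the slot in its near side until the wheel's index bar, seen through the window, stands between the two prongs; let go of the wheel, and only then push the round start button fully down, where it stays. Press gently, never more than about 15 N anywhere on the box, and leave the things standing around it alone.

Things in the scene. Friction and masses are not known exactly. Their poses are not given: they have to be found in the camera images.
- timer: white plastic box screwed to the counter, 150 (x) x 200 (y) x 50 mm high, yawed up to 0.35 rad. Origin: centre of its underside; z up, +x away from the robot, +y left along its length. Left half: clear window in the top (flush, shut) over the lying wheel; the wheel's rim shows in a slot of the near (-x) face. Right half: round start button on top
- wheel_slot (a point): fixed point of the near face, box (-75, 46, 32) mm: middle of the slot (60 mm wide along y, 18 mm high, from 22 to 40 mm above the counter). The rim stands out furthest here, 4 to 10 mm beyond the face towards -x, differently each time: feel for it. The axle is sprung: the rim yields 1 mm per 6 N towards +x, 3 mm at most, then stops hard
- wheel (a joint): wheel lying flat, grey ribbed rim, white top, upright axis, 80 mm diameter, 12 mm thick (26 to 38 mm above the counter). rad; grows as the near rim goes to box +y (40 mm of rim per rad); starts at -2.0 to -0.7; at 0 the index bar points to +x, midway between the prongs. Rolling takes 4 N along the rim: a finger pressing with less than 4 to 6 N slips. Stays as left; the bar turns with it
- prongs (a point): fixed point of the box (-10, 46, 45) mm, midway between two black prongs under the window, at the far side of the wheel: each 4 mm wide, 34 mm long along x, 11 mm apart inside. The index bar is the only black bar (4 x 26 mm, radial, out to 38 mm from the axle) on the wheel's top; it passes just under the prongs without touching
- start_top (a point): middle of the top of the round grey start button, 24 mm diameter, in a collar at box (-30, -55) mm; 68 mm above the counter, 18 mm above the box. Its cap is sprung (gives 1 mm per 2 N, 6.5 mm at most, then hard); under it the plunger moves straight down 6 mm at 4 N and stays down; let go, a pushed button stands 6 mm lower. So press until about 8 N are felt
- start (a joint): plunger of the start button, 0 up (start), 0.006 m fully down (sprung cap not counted)
- detergent: bystander: white round bottle, 76 mm diameter, 190 mm tall, origin under its middle
- scoop_cup: bystander: grey plastic cup with a handle, 76 mm diameter, 80 mm tall, origin under its middle
- peg_box: bystander: open wooden box, 120 x 140 x 60 mm, origin under its middle
- brush: bystander: hand brush with a wooden handle lying on the counter, about 200 mm long, origin under it

How it is judged:
On the way, in this order (a step that is already met when the one before it is completed fails the run):
1. the index bar stands between the prongs and nothing touches the box, the start button still up (value of joint wheel between -0.1 and 0.1 rad and contact force between timer and anything else below 0.2 N and value of joint start below 0.002 m), for 0.3 s.
2. the start button is pushed down (value of joint start above 0.0045 m), for 0.2 s.
At the end, for the whole second after the job is handed in: the index bar stands between the prongs (wheel within 0.1 rad of 0), the start button is down by more than 4.5 mm of its 6 mm, and nothing touches the box (value of joint wheel between -0.1 and 0.1 rad and value of joint start above 0.0045 m and contact force between timer and anything else below 0.2 N).
It fails at once if the box (wheel, button or case) is pressed with more than 15 N (contact force between timer and anything else above 15 N).
It fails at once if a bystander is moved by more than 20 mm (distance of any of detergent, scoop_cup, peg_box, brush from where it was at the start of the episode above 0.02 m).
It also fails if it takes over 72 s, if anything falls off the work surface, if the arm or the gripper's body presses on something with over 40 N, if the wrist force passes 120 N, or if a joint passes its speed limit or range.

ROBOT

A 6-joint arm with a two-finger parallel gripper is mounted at the origin on the work surface. World frame = base frame: x ahead of the robot, y to its left, z up, the work surface at z = 0. Lengths are in m, angles in rad, forces in N, time in s.
With the tool pointing down it reaches from about 0.35 to 0.775 m from the base axis. Payload 5.5 kg.
Tool frame: the origin (TCP) lies midway between the tips of the shut fingers; the grasp point (between the pads) lies 19 mm behind it; z points along the fingers, y is the line along which they close (so a half turn about z gives the same grasp; the last joint's range is limited). The gripper opens to 85 mm and grips with 20 to 120 N. Pads are 22 mm wide; open, the fingers measure 114 mm over their backs; the gripper's body (76 mm by 85 mm) begins 54 mm behind the grasp point. The pads swing forward as they close: fully open they stand 13 mm farther back than shut.
Start: joints at [-1.304, 0.313, 0.046, 1.304, 0, 1.431], TCP at [0.228, -0.528, 0.231] pointing down, gripper open.
Joint ranges: [-2.76, 2.76], [-0.86, 1.69], [-1.03, 1.26], [-2.2, 2.34], [-1.47, 1.5], [-3.14, 3.14]. Speed limits (rad/s): [2.57, 2.57, 3.14, 3.14, 3.14, 3.14].

INTERFACE

Orientations are given as a 3x3 rotation matrix whose columns are the frame's x, y, z axes.
In Python, from station import robot gives the robot as it stands.
- The arm moves only by the tool arm_command, never from a script. Its arguments are lists of equal length, an entry for each row: "delta_pos": the shift along the tool's x, y, z in mm, a list of three; "rotation": the turn, a rotation vector about the tool's x, y, z in degrees, a list of three; "hand": the finger opening in mm, from 0 to 85.4. A call has 1 to 10 rows; each row shifts and turns the commanded pose from where the row before left it, along the tool's axes as they then stand; what a row does not reach is not made up. A row lasts 1/12 s, in which the tool goes at most 41.7 mm and 7.16 degrees, less where a joint would pass 70% of its speed; a pose out of reach is approached as far as the arm can. A call is refused whole if a number of a shift passes 41.7 or a number of a turn 7.16, either way. A call with a gripper value outside its range is refused whole. The fingers move at their own pace and stop on an object; "grip_force" is the grip in N (left out, the last holds). Time passes only in rows, so rows that do not move let the fingers close. It gives the time, the measured TCP pose, the force, the opening and the grip force at its end, in the units of the state.
- robot.sense(): the state, without advancing time (a new reading comes with each control period).
- robot.read_camera(name): name is "side" or "top" or "wrist"; returns (picture, depth): 384x512x3 uint8, red, green, blue; 384x512 float32, m along the optical axis (not along the pixel's ray), 0 where there is no reading.
- robot.camera_params(name): a dict with "fx", "fy", "cx", "cy" (pixels), "rvec" (rotation vector, rad) and "tvec" (3), from world to camera coordinates, as OpenCV has them. Camera axes: x right, y down, z forward; pixel columns grow to the right and rows downward; lengths in m; the calibration is good to about 2 mm. A picture is of the moment at which its call begins: read the wrist's pose just before it. camera_params takes no time and is no camera call; for the wrist camera it gives the pose at the moment of the call.
- robot.close_job(): hands the job in; it is judged then, once.
Trained networks look in the newest picture that a camera, given by its name, has taken for a name from the list of things; names that differ only in an ending like _2 or _b are one class to them, and where a whole thing is asked for, a point or a joint stands for the part that bears it (a point fixed in the world has none). Each returns a list of dicts, best first, with "conf" (0 to 1); they miss things now and then, are a little off and sometimes report something else, mostly with a low value. They report only what shows in the picture. A call takes as long as a camera call.
- robot.cut_out(camera, query): "pixels" (384x512 bool, what is visible of it).
- robot.pinpoint(camera, query): "centre" ([x, y, z] in m, in the coordinates of the camera as it stood for that picture, good to about 4 mm: a listed point, or the origin of a listed thing).
The state is a dict: "time": time; "joint_pos": joint angles; "joint_velocities": joint speeds; "joint_efforts": joint torques, N m; "tool_pos": TCP position; "eef_rot": TCP orientation; "ft_force": force on the tool from outside, world axes, zero at the start; "wrist_torque": the same for the moment, N m; "opening": opening from 0.0 (shut) to 1.0 (fully open); "grip_force": force on a finger pad.
Only numpy, scipy, OpenCV 4.12 (cv2) and the standard library are available. Lean on these libraries where they do the work, as an engineer would, in place of code of your own. Each camera call takes 0.05 s, during which the arm holds its last target. There are 200 camera calls.

## Working session

There is one attempt and no reset: what is moved stays moved. The work goes in short steps, Python scripts to look and compute and a tool call to move; the robot and the scene stay as the last step left them, time stands still between calls to the robot, and variables do not carry over. Pictures are saved under pics/ and viewed, at most 10 in all, crops included, and the job is handed in when it is done.

Besides the shell and the picture viewer there is one more tool, called after "Request:" as name(argument=value, ...) on one line, values as JSON. arm_command: Moves the arm, as the interface text tells. Its arguments: {"type":"object","properties":{"delta_pos":{"type":"array","items":{"type":"array","items":{"type":"number"}}},"rotation":{"type":"array","items":{"type":"array","items":{"type":"number"}}},"hand":{"type":"array","items":{"type":"number"}},"grip_force":{"type":"number"}},"required":["delta_pos","rotation","hand"]}

```bash
mkdir -p pics
cat > h.py <<'E'
import numpy as np, cv2
from station import robot
def w(cam,p,P=None):
    P=P or robot.camera_params(cam); R=cv2.Rodrigues(np.array(P["rvec"],float))[0]
    return R.T@(np.array(p)-np.array(P["tvec"]).ravel())
def px(cam,u,v,d):
    P=robot.camera_params(cam); return w(cam,[(u-P["cx"])/P["fx"]*d,(v-P["cy"])/P["fy"]*d,d],P)
def proj(cam,X):
    P=robot.camera_params(cam); K=np.array([[P["fx"],0,P["cx"]],[0,P["fy"],P["cy"]],[0,0,1.]])
    return cv2.projectPoints(np.array([X],float),np.array(P["rvec"],float),np.array(P["tvec"],float),K,None)[0].ravel()
E
python3 - <<'E'
from h import *
np.set_printoptions(precision=4,suppress=True)
ims=[]
for c in ("top","side"):
    im,d=robot.read_camera(c); ims.append(im)
    for q in ("timer","wheel_slot","prongs","start_top","detergent","scoop_cup","peg_box","brush"):
        r=robot.pinpoint(c,q)
        for x in r[:1]: print(c,q,round(x["conf"],2),w(c,x["centre"]))
    if c=="top":
        r=robot.cut_out(c,"timer"); 
        if r:
            m=r[0]["pixels"]; v,u=np.nonzero(m&(d>0)); X=np.array([px(c,a,b,d[b,a]) for a,b in zip(u[::5],v[::5])])
            t=X[(X[:,2]>.045)&(X[:,2]<.055)]; print(len(t),cv2.minAreaRect((t[:,:2]*1000).astype(np.float32)))
cv2.imwrite("pics/a.png",cv2.resize(np.hstack(ims)[...,::-1],(800,300)))
s=robot.sense();print(s["time"],s["tool_pos"],s["eef_rot"],s["ft_force"])
cv2.imwrite("pics/top.png",ims[0][...,::-1])
E
```

```text
top wheel_slot 0.86 [ 0.4706 -0.068   0.0334]
top prongs 0.85 [ 0.5332 -0.0501  0.0466]
top start_top 0.46 [ 0.5457 -0.1535  0.0668]
top detergent 0.89 [ 0.6101  0.3121 -0.0007]
top scoop_cup 0.65 [ 0.6079 -0.3255  0.0005]
top peg_box 0.73 [ 0.424  -0.3562 -0.0008]
top brush 0.78 [0.4218 0.3393 0.0035]
762 ((554.8721923828125, -88.10868835449219), (150.06106567382812, 198.90139770507812), 19.00644874572754)
side timer 0.83 [ 0.5573 -0.0855 -0.0005]
side wheel_slot 0.88 [ 0.4714 -0.0611  0.0321]
side prongs 0.68 [ 0.5315 -0.0464  0.0459]
side start_top 0.49 [ 0.5437 -0.1434  0.065 ]
side detergent 0.69 [0.6092 0.3096 0.0014]
side scoop_cup 0.83 [ 0.6073 -0.3251 -0.0002]
side peg_box 0.86 [ 0.4201 -0.3575 -0.0044]
side brush 0.59 [ 0.4179  0.3371 -0.0026]
0.95 [ 0.2275 -0.5281  0.2313] [[ 0.9184  0.3957  0.    ]
 [ 0.3957 -0.9184 -0.0002]
 [-0.0001  0.0002 -1.    ]] [-0.2717  0.7685 -0.0547]
```

View pics/a.png

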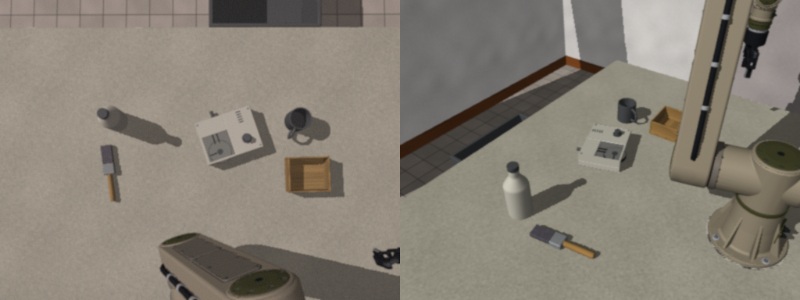

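The top and side views agree: the timer is at about (0.555, -0.087) with yaw about 19°, and the bystanders are well clear of it. Next I'll look at the bar.

```bash
cat >> h.py <<'E'
T=np.array([.5550,-.0873]); A=np.radians(19.0)
def box(x,y,z): c,s=np.cos(A),np.sin(A); return np.array([T[0]+(x*c-y*s)/1e3,T[1]+(x*s+y*c)/1e3,z/1e3])
def rect(cam,im,z,x0=-95,x1=85,y0=-105,y1=105,k=4):
    # rectified view of plane z, right=-y(box), up=+x(box)
    src=np.float32([proj(cam,box(x,y,z)) for x,y in((x1,y1),(x1,y0),(x0,y0),(x0,y1))])
    W,H=(y1-y0)*k,(x1-x0)*k
    return cv2.warpPerspective(im,cv2.getPerspectiveTransform(src,np.float32([[0,0],[W,0],[W,H],[0,H]])),(W,H),flags=cv2.INTER_CUBIC)
E
python3 - <<'E'
from h import *
a=[]
for c in ("top","side"):
    im,d=robot.read_camera(c); a.append(rect(c,im,38,-90,10,0,95,4))
cv2.imwrite("pics/b.png",np.hstack(a)[...,::-1])
for n,p in dict(slot=(-75,46,32),btn=(-30,-55,68)).items(): print(n,box(*p))
E
```

```text
slot [ 0.46910997 -0.06822376  0.032     ]
btn [ 0.54454069 -0.14907057  0.068     ]
```

View pics/b.png

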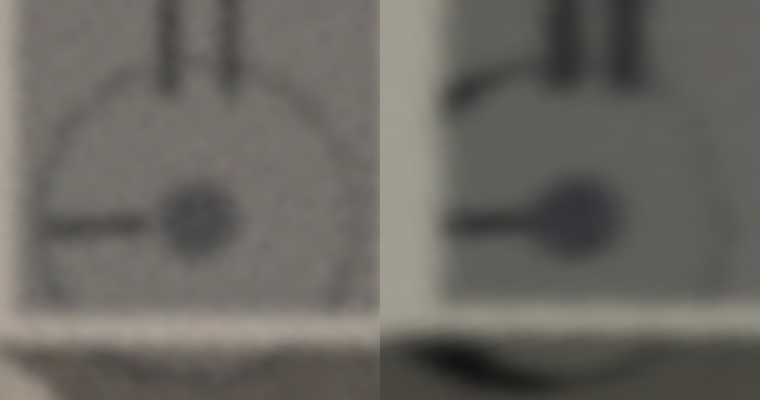

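The bar points to box +y, so the wheel is at about -1.6 rad. The axle is at box (-45, 45) and the rim stands out about 10 mm (hub at pixel (200, 222), bar tip at (50, 227)). I'll approach with the fingers shut and tool x along box x.

Request:
arm_command(delta_pos=[[0,0,0],[20,-21,0],[20,-21,0],[20,-21,0],[20,-21,0],[20,-21,0],[20,-21,0],[20,-21,0],[20,-21,0],[20,-21,0]], rotation=[[0,0,4.3],[0,0,0],[0,0,0],[0,0,0],[0,0,0],[0,0,0],[0,0,0],[0,0,0],[0,0,0],[0,0,0]], hand=[0,0,0,0,0,0,0,0,0,0], grip_force=30)

```text
time: 1.88
tool_pos: [0.3365, -0.2895, 0.2315]
eef_rot: [[0.946, 0.325, 0.0], [0.325, -0.946, -0.0], [0.0, 0.001, -1.0]]
ft_force: [0.3, -0.4, -0.6]
opening: 0.001
grip_force: 0.0
```

Request:
arm_command(delta_pos=[[20,-21,10],[20,-21,20],[20,-21,20],[20,-21,20],[20,-21,20],[20,-21,20],[20,-21,20],[0,0,0],[0,0,0]], rotation=[[0,0,0],[0,0,0],[0,0,0],[0,0,0],[0,0,0],[0,0,0],[0,0,0],[0,0,0],[0,0,0]], hand=[0,0,0,0,0,0,0,0,0])

```text
time: 2.63
tool_pos: [0.42, -0.1045, 0.1003]
eef_rot: [[0.944, 0.329, -0.002], [0.329, -0.944, 0.001], [-0.002, -0.002, -1.0]]
ft_force: [-0.1, -0.2, 0.7]
opening: 0.0
grip_force: 0.0
```

```bash
cat >> h.py <<'E'
def st():
    s=robot.sense(); c,n=np.cos(A),np.sin(A); R=np.array([[c,n],[-n,c]])
    b=R@(np.array(s["tool_pos"][:2])-T)*1e3; f=R@np.array(s["ft_force"][:2])
    r=np.array(s["eef_rot"])
    print("t",s["time"],"box xyz",b.round(1),round(s["tool_pos"][2]*1e3,1),"F box",f.round(2),round(s["ft_force"][2],2),"yaw",np.degrees(np.arctan2(r[1,0],r[0,0])).round(2),"zaxis",r[:,2].round(4),"op",s["opening"])
E
python3 -c "
from h import *
st()
im,d=robot.read_camera('wrist')
cv2.imwrite('pics/c.png',im[...,::-1])"
```

```text
t 2.6333 box xyz [-133.3   27.7] 100.3 F box [-0.13 -0.17] 0.74 yaw 19.21 zaxis [-2.4e-03  9.0e-04 -1.0e+00] op 0.00026286061109972243
```

View pics/c.png

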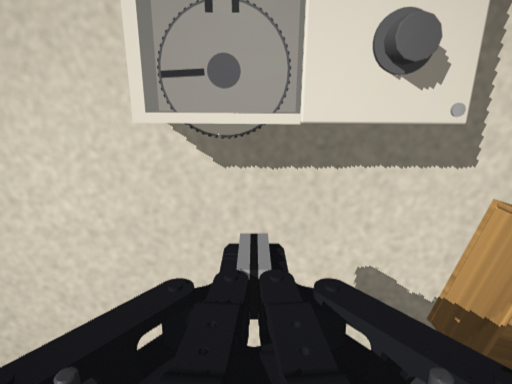

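The wrist view shows the wheel with its bar at left ((165,73) to (203,72)), the rim standing out at (224,136), and the narrow shut pads at (254,240). I'll descend in front of the slot.

Request:
arm_command(delta_pos=[[0,-9,20],[0,-9,20],[0,0,20],[0,0,20],[10,0,0],[10,0,0],[5,0,0],[0,0,0],[0,0,0],[0,0,0]], rotation=[[0,0,0],[0,0,0],[0,0,0],[0,0,0],[0,0,0],[0,0,0],[0,0,0],[0,0,0],[0,0,0],[0,0,0]], hand=[0,0,0,0,0,0,0,0,0,0])

```text
time: 3.52
tool_pos: [0.439, -0.0813, 0.0221]
eef_rot: [[0.945, 0.326, 0.001], [0.326, -0.945, -0.001], [0.001, 0.001, -1.0]]
ft_force: [0.1, 0.1, -0.2]
opening: 0.001
grip_force: 0.0
```

```bash
python3 -c "
from h import *
st()
im,d=robot.read_camera('wrist')
cv2.imwrite('pics/d.png',im[...,::-1])"
```

```text
t 3.5167 box xyz [-107.7   43.4] 22.1 F box [0.09 0.03] -0.16 yaw 19.02 zaxis [ 1.2e-03 -6.0e-04 -1.0e+00] op 0.001492334280446732
```

View pics/d.png

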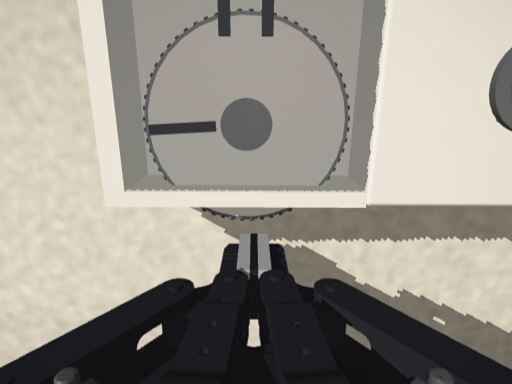

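The tip is centred on the hub (246 vs 254 px, about 3 mm off) with a gap of about 6 mm. I'll feel forward from here.

Request:
arm_command(delta_pos=[[2,-3,0],[2,0,0],[0,0,0],[0,0,0]], rotation=[[0,0,0],[0,0,0],[0,0,0],[0,0,0]], hand=[0,0,0,0])

```text
time: 3.9
tool_pos: [0.4413, -0.0768, 0.0213]
eef_rot: [[0.945, 0.326, 0.0], [0.326, -0.945, -0.0], [0.0, 0.0, -1.0]]
ft_force: [-0.4, 0.1, -0.4]
opening: 0.001
grip_force: 0.0
```

Request:
arm_command(delta_pos=[[1,0,0],[0,0,0],[0,0,0]], rotation=[[0,0,0],[0,0,0],[0,0,0]], hand=[0,0,0])

```text
time: 4.15
tool_pos: [0.4422, -0.0766, 0.0212]
eef_rot: [[0.945, 0.326, -0.0], [0.326, -0.945, -0.0], [-0.0, 0.0, -1.0]]
ft_force: [-0.4, 0.0, 0.1]
opening: -0.003
grip_force: 0.0
```

Request:
arm_command(delta_pos=[[1,0,0],[0,0,0],[0,0,0]], rotation=[[0,0,0],[0,0,0],[0,0,0]], hand=[0,0,0])

```text
time: 4.4
tool_pos: [0.4432, -0.0763, 0.0213]
eef_rot: [[0.945, 0.326, 0.0], [0.326, -0.945, -0.0], [-0.0, 0.0, -1.0]]
ft_force: [-0.3, -0.1, -0.1]
opening: -0.001
grip_force: 0.0
```

Request:
arm_command(delta_pos=[[2,0,0],[0,0,0],[0,0,0]], rotation=[[0,0,0],[0,0,0],[0,0,0]], hand=[0,0,0])

```text
time: 4.65
tool_pos: [0.4452, -0.0756, 0.0213]
eef_rot: [[0.945, 0.326, 0.0], [0.326, -0.945, -0.0], [0.0, 0.0, -1.0]]
ft_force: [0.2, -0.1, 0.1]
opening: -0.0
grip_force: 0.0
```

Request:
arm_command(delta_pos=[[1.5,0,0],[0,0,0],[0,0,0]], rotation=[[0,0,0],[0,0,0],[0,0,0]], hand=[0,0,0])

```text
time: 4.9
tool_pos: [0.4465, -0.0751, 0.0213]
eef_rot: [[0.945, 0.326, 0.0], [0.326, -0.945, -0.0], [0.0, 0.0, -1.0]]
ft_force: [-0.1, 0.1, 1.3]
opening: -0.001
grip_force: 0.0
```

Request:
arm_command(delta_pos=[[1,0,0],[0,0,0],[0,0,0]], rotation=[[0,0,0],[0,0,0],[0,0,0]], hand=[0,0,0])

```text
time: 5.15
tool_pos: [0.4474, -0.0748, 0.0213]
eef_rot: [[0.945, 0.326, 0.0], [0.326, -0.945, -0.0], [0.0, 0.0, -1.0]]
ft_force: [0.0, 0.5, 0.1]
opening: -0.002
grip_force: 0.0
```

Request:
arm_command(delta_pos=[[1,0,0],[0,0,0],[0,0,0]], rotation=[[0,0,0],[0,0,0],[0,0,0]], hand=[0,0,0])

```text
time: 5.4
tool_pos: [0.4484, -0.0745, 0.0213]
eef_rot: [[0.945, 0.326, 0.0], [0.326, -0.945, -0.0], [0.0, 0.0, -1.0]]
ft_force: [-0.2, 0.7, -0.2]
opening: 0.001
grip_force: 0.0
```

Request:
arm_command(delta_pos=[[1,0,0],[0,0,0],[0,0,0]], rotation=[[0,0,0],[0,0,0],[0,0,0]], hand=[0,0,0])

```text
time: 5.65
tool_pos: [0.4491, -0.0742, 0.0212]
eef_rot: [[0.945, 0.326, -0.0], [0.326, -0.945, -0.0], [-0.0, 0.0, -1.0]]
ft_force: [-1.0, -0.7, 0.4]
opening: 0.001
grip_force: 0.3
```

Request:
arm_command(delta_pos=[[0.7,0,0],[0,0,0],[0,0,0]], rotation=[[0,0,0],[0,0,0],[0,0,0]], hand=[0,0,0])

```text
time: 5.9
tool_pos: [0.4494, -0.074, 0.0212]
eef_rot: [[0.946, 0.326, -0.001], [0.326, -0.946, -0.0], [-0.001, 0.0, -1.0]]
ft_force: [-2.0, -1.7, 1.5]
opening: -0.001
grip_force: 1.3
```

Request:
arm_command(delta_pos=[[0.6,0,0],[0,0,0],[0,0,0]], rotation=[[0,0,0],[0,0,0],[0,0,0]], hand=[0,0,0])

```text
time: 6.15
tool_pos: [0.4498, -0.0738, 0.0211]
eef_rot: [[0.946, 0.326, -0.001], [0.326, -0.946, -0.0], [-0.001, -0.0, -1.0]]
ft_force: [-5.2, -2.3, 1.2]
opening: -0.0
grip_force: 2.4
```

Contact at box x of about -96; the arm's compliance makes it roughly 3.5 N per commanded mm. I'll press to about 8 N and roll.

Request:
arm_command(delta_pos=[[0.8,0,0],[0,-2,0],[0,-2,0],[0,-2,0],[0,-2,0],[0,0,0]], rotation=[[0,0,0],[0,0,0],[0,0,0],[0,0,0],[0,0,0],[0,0,0]], hand=[0,0,0,0,0,0])

```text
time: 6.65
tool_pos: [0.4478, -0.0666, 0.0212]
eef_rot: [[0.946, 0.325, -0.002], [0.325, -0.946, -0.002], [-0.002, 0.002, -1.0]]
ft_force: [-5.1, -3.8, 2.1]
opening: -0.001
grip_force: 3.2
```

```bash
cat >> h.py <<'E'
def bar(save=None):
    im,d=robot.read_camera('wrist'); P=robot.camera_params('wrist')
    g=rect('wrist',im,38,-100,20,0,95,4)
    if save: cv2.imwrite(save,g[...,::-1])
    return g
E
python3 -c "
from h import *
st(); bar('pics/e.png')"
```

```text
t 6.65 box xyz [-94.6  54.5] 21.2 F box [-6.05 -1.98] 2.1 yaw 18.97 zaxis [-0.0016 -0.0022 -1.    ] op -0.0006345915898685988
```

View pics/e.png

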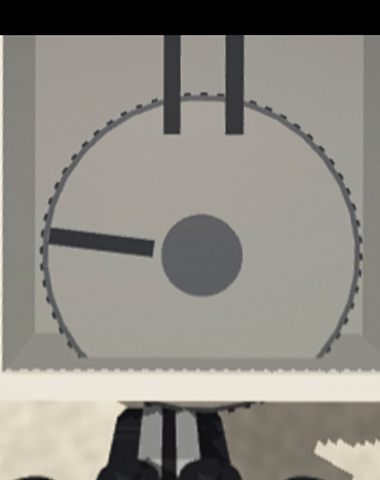

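Rolling works: the bar has moved to about -1.44 rad (tip at (50,236), inner end at (153,249)). I'll finish this stroke, retract and return.

Request:
arm_command(delta_pos=[[0.6,-2,0],[0.4,-2,0],[0.4,-2,0],[0.5,-2,0],[0,0,0],[-8,0,0],[0,15,0],[0,15,0],[4,0,0],[0,0,0]], rotation=[[0,0,0],[0,0,0],[0,0,0],[0,0,0],[0,0,0],[0,0,0],[0,0,0],[0,0,0],[0,0,0],[0,0,0]], hand=[0,0,0,0,0,0,0,0,0,0])

```text
time: 7.53
tool_pos: [0.4553, -0.0884, 0.0217]
eef_rot: [[0.946, 0.324, 0.002], [0.324, -0.946, -0.001], [0.002, 0.002, -1.0]]
ft_force: [-0.7, -2.0, -0.2]
opening: -0.004
grip_force: 0.7
```

```bash
cat >> h.py <<'E'
def ang(save=None):
    g=cv2.cvtColor(bar(save),cv2.COLOR_RGB2GRAY).astype(int)
    h,w_=g.shape; vv,uu=np.mgrid[:h,:w_]; dx=(255-vv)/4.; dy=(202-uu)/4.   # box +x, +y
    r=np.hypot(dx,dy); m=(r>14)&(r<28)&(g<75)&(dx>-22)
    n,l,s,c=cv2.connectedComponentsWithStats(m.astype(np.uint8)); k=1+np.argmax(s[1:,4])
    m=l==k; print("bar px",m.sum(),"wheel",round(-np.arctan2(dy[m].mean(),dx[m].mean()),3))
E
python3 -c "
from h import *
st(); ang()"
```

```text
t 7.5333 box xyz [-94.7  31.4] 21.7 F box [-1.33 -1.67] -0.18 yaw 18.93 zaxis [ 0.0023 -0.0013 -1.    ] op -0.0035470128703816743
bar px 866 wheel -1.302
```

Request:
arm_command(delta_pos=[[1.2,0,0],[1,0,0],[0,-3,0],[0,-3,0],[0,-3,0],[0,-3,0],[0,-3,0],[0,0,0]], rotation=[[0,0,0],[0,0,0],[0,0,0],[0,0,0],[0,0,0],[0,0,0],[0,0,0],[0,0,0]], hand=[0,0,0,0,0,0,0,0])

```text
time: 8.25
tool_pos: [0.4494, -0.0723, 0.0211]
eef_rot: [[0.945, 0.326, -0.003], [0.326, -0.945, -0.001], [-0.003, 0.001, -1.0]]
ft_force: [-4.7, -3.3, 2.7]
opening: -0.001
grip_force: 2.8
```

```bash
python3 -c "
from h import *
st(); ang()"
```

```text
t 8.25 box xyz [-95.   48.6] 21.1 F box [-5.56 -1.6 ] 2.74 yaw 19.02 zaxis [-0.0026 -0.0015 -1.    ] op -0.0012132921315080732
bar px 839 wheel -0.855
```

Request:
arm_command(delta_pos=[[0.5,-2.5,0],[0.2,-2.5,0],[0.4,-2.5,0],[0.5,-2.5,0],[0.3,-1,0],[-9,0,0],[0,15,0],[0,14,0],[4.8,0,0],[0,0,0]], rotation=[[0,0,0],[0,0,0],[0,0,0],[0,0,0],[0,0,0],[0,0,0],[0,0,0],[0,0,0],[0,0,0],[0,0,0]], hand=[0,0,0,0,0,0,0,0,0,0])

```text
time: 9.13
tool_pos: [0.4563, -0.091, 0.0216]
eef_rot: [[0.946, 0.325, 0.002], [0.325, -0.946, -0.0], [0.002, 0.001, -1.0]]
ft_force: [0.6, 0.0, 1.0]
opening: 0.006
grip_force: 0.0
```

```bash
python3 -c "
from h import *
st(); ang()"
```

```text
t 9.1333 box xyz [-94.5  28.7] 21.6 F box [ 0.6  -0.16] 1.01 yaw 18.94 zaxis [ 0.0024 -0.     -1.    ] op 0.0061454073742285365
bar px 888 wheel -0.651
```

Need 26 mm more of rim. I'll go 20 mm first.

Request:
arm_command(delta_pos=[[1.2,0,0],[1,0,0],[0,-3,0],[0,-3,0],[0,-3,0],[0,-3,0],[0,-3,0],[0,-3,0],[0,0,0]], rotation=[[0,0,0],[0,0,0],[0,0,0],[0,0,0],[0,0,0],[0,0,0],[0,0,0],[0,0,0],[0,0,0]], hand=[0,0,0,0,0,0,0,0,0])

```text
time: 9.93
tool_pos: [0.4494, -0.0726, 0.0211]
eef_rot: [[0.946, 0.326, -0.003], [0.326, -0.946, -0.002], [-0.003, 0.001, -1.0]]
ft_force: [-4.0, -4.9, 1.6]
opening: -0.001
grip_force: 2.4
```

```bash
python3 -c "
from h import *
st(); ang()"
```

```text
t 9.9333 box xyz [-95.1  48.3] 21.1 F box [-5.35 -3.3 ] 1.6 yaw 19.0 zaxis [-0.0026 -0.002  -1.    ] op -0.0007958462019691718
bar px 817 wheel -0.137
```

Request:
arm_command(delta_pos=[[0.5,-2,0],[0.1,-2,0],[0.2,-1.8,0],[0,0,0],[0,0,0]], rotation=[[0,0,0],[0,0,0],[0,0,0],[0,0,0],[0,0,0]], hand=[0,0,0,0,0])

```text
time: 10.4
tool_pos: [0.4478, -0.0671, 0.021]
eef_rot: [[0.946, 0.325, -0.004], [0.325, -0.946, -0.002], [-0.004, 0.001, -1.0]]
ft_force: [-4.7, -4.2, 2.7]
opening: 0.004
grip_force: 3.0
```

```bash
python3 -c "
from h import *
st(); ang()"
```

```text
t 10.4 box xyz [-94.8  54. ] 21.0 F box [-5.82 -2.42] 2.69 yaw 18.99 zaxis [-0.0035 -0.0022 -1.    ] op 0.0037546789048608664
bar px 833 wheel 0.006
```

Close to 0. I'll retract, hold still and look.

Request:
arm_command(delta_pos=[[-4,0,0],[-8,0,0],[-10,0,0],[0,0,0],[0,0,0],[0,0,0],[0,0,0],[0,0,0]], rotation=[[0,0,0],[0,0,0],[0,0,0],[0,0,0],[0,0,0],[0,0,0],[0,0,0],[0,0,0]], hand=[0,0,0,0,0,0,0,0])

```text
time: 11.12
tool_pos: [0.4294, -0.074, 0.0214]
eef_rot: [[0.945, 0.326, 0.001], [0.326, -0.945, -0.0], [0.001, 0.0, -1.0]]
ft_force: [-0.6, -1.0, 0.4]
opening: -0.001
grip_force: 0.0
```

```bash
python3 -c "
from h import *
st(); ang('pics/f.png')"
```

```text
t 11.1167 box xyz [-114.4   53.4] 21.4 F box [-0.89 -0.77] 0.43 yaw 19.01 zaxis [ 6.e-04 -2.e-04 -1.e+00] op -0.0012282907635423584
bar px 844 wheel 0.003
```

View pics/f.png

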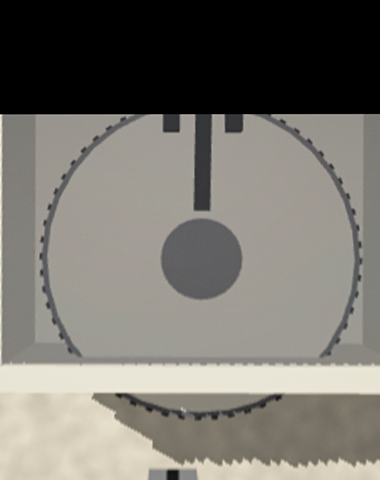

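The bar (column 203) is midway between the prongs (180 and 225) and the wheel is free. Next is the button.

Request:
arm_command(delta_pos=[[0,0,-30],[0,0,-30],[0,0,-16],[20,27,0],[20,27,0],[22,27,0],[22,27,0],[0,0,0],[0,0,0],[0,0,0]], rotation=[[0,0,0],[0,0,0],[0,0,0],[0,0,0],[0,0,0],[0,0,0],[0,0,0],[0,0,0],[0,0,0],[0,0,0]], hand=[0,0,0,0,0,0,0,0,0,0])

```text
time: 12.0
tool_pos: [0.5428, -0.1483, 0.0966]
eef_rot: [[0.945, 0.326, -0.002], [0.326, -0.945, 0.001], [-0.002, -0.001, -1.0]]
ft_force: [-0.0, -0.2, -0.4]
opening: -0.006
grip_force: 0.0
```

```bash
python3 -c "
from h import *
st()
im,d=robot.read_camera('wrist')
for x in robot.pinpoint('wrist','start_top')[:1]: print(x['conf'],w('wrist',x['centre']),box(-30,-55,68))
cv2.imwrite('pics/g.png',im[...,::-1])"
```

```text
t 12.0 box xyz [-31.4 -53.7] 96.6 F box [-0.06 -0.16] -0.41 yaw 19.01 zaxis [-1.9e-03  9.0e-04 -1.0e+00] op -0.006217834587026484
0.57 [ 0.54216524 -0.14918645  0.06681209] [ 0.54454069 -0.14907057  0.068     ]
```

View pics/g.png

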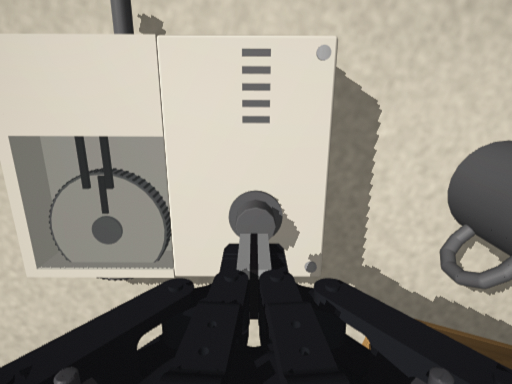

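The tip is over the button (256, 220). I'll press in steps.

Request:
arm_command(delta_pos=[[0,0,15],[0,0,10],[0,0,3],[0,0,2],[0,0,2],[0,0,2],[0,0,1],[0,0,0],[0,0,0]], rotation=[[0,0,0],[0,0,0],[0,0,0],[0,0,0],[0,0,0],[0,0,0],[0,0,0],[0,0,0],[0,0,0]], hand=[0,0,0,0,0,0,0,0,0])

```text
time: 12.85
tool_pos: [0.5437, -0.1487, 0.0626]
eef_rot: [[0.945, 0.326, 0.0], [0.326, -0.945, -0.0], [0.0, 0.0, -1.0]]
ft_force: [-1.3, 2.2, 3.0]
opening: 0.0
grip_force: 1.3
```

Request:
arm_command(delta_pos=[[0,0,1],[0,0,1],[0,0,1],[0,0,0],[0,0,0]], rotation=[[0,0,0],[0,0,0],[0,0,0],[0,0,0],[0,0,0]], hand=[0,0,0,0,0])

```text
time: 13.27
tool_pos: [0.5439, -0.1488, 0.0595]
eef_rot: [[0.945, 0.326, 0.001], [0.326, -0.945, -0.0], [0.001, 0.0, -1.0]]
ft_force: [-1.2, 0.5, 5.1]
opening: 0.002
grip_force: 2.4
```

Request:
arm_command(delta_pos=[[0,0,1],[0,0,0.5],[0,0,0],[0,0,0],[0,0,0]], rotation=[[0,0,0],[0,0,0],[0,0,0],[0,0,0],[0,0,0]], hand=[0,0,0,0,0])

```text
time: 13.68
tool_pos: [0.5439, -0.1489, 0.0584]
eef_rot: [[0.945, 0.326, 0.001], [0.326, -0.945, -0.0], [0.001, 0.001, -1.0]]
ft_force: [-2.8, 1.8, 6.4]
opening: 0.0
grip_force: 3.5
```

Request:
arm_command(delta_pos=[[0,0,0.5],[0,0,0],[0,0,0],[0,0,0]], rotation=[[0,0,0],[0,0,0],[0,0,0],[0,0,0]], hand=[0,0,0,0])

```text
time: 14.02
tool_pos: [0.5439, -0.1488, 0.058]
eef_rot: [[0.945, 0.326, 0.001], [0.326, -0.945, -0.0], [0.001, 0.001, -1.0]]
ft_force: [-2.0, 1.0, 8.6]
opening: -0.0
grip_force: 3.9
```

About 8.6 N felt at z = 58 mm, as predicted for a button fully down. I'll go a touch further, then lift clear and check.

Request:
arm_command(delta_pos=[[0,0,0.4],[0,0,0],[0,0,-5],[0,0,-10],[0,0,-30],[0,0,-30],[-25,0,-10],[-25,0,0],[0,0,0],[0,0,0]], rotation=[[0,0,0],[0,0,0],[0,0,0],[0,0,0],[0,0,0],[0,0,0],[0,0,0],[0,0,0],[0,0,0],[0,0,0]], hand=[0,0,0,0,0,0,0,0,0,0])

```text
time: 14.85
tool_pos: [0.4958, -0.1654, 0.1425]
eef_rot: [[0.946, 0.324, 0.001], [0.324, -0.946, -0.001], [0.001, 0.001, -1.0]]
ft_force: [0.4, -0.5, 0.6]
opening: 0.0
grip_force: 0.0
```

```bash
python3 -c "
from h import *
st()
im,d=robot.read_camera('wrist')
for x in robot.pinpoint('wrist','start_top')[:1]: print(x['conf'],w('wrist',x['centre']))
for z in (62,68):
    u,v=proj('wrist',box(-30,-55,z)).round().astype(int); p=d[v-3:v+4,u-3:u+4]; print(z,(u,v),px('wrist',u,v,np.median(p)))
u,v=proj('wrist',box(20,-20,50)).round().astype(int); print('case',px('wrist',u,v,d[v,u]))
cv2.imwrite('pics/h.png',im[...,::-1])"
```

```text
t 14.85 box xyz [-81.4 -54.6] 142.5 F box [ 0.2  -0.61] 0.63 yaw 18.92 zaxis [ 8.e-04 -5.e-04 -1.e+00] op 0.00027457785358589486
0.88 [ 0.54585788 -0.15371663  0.05878822]
62 (np.int64(251), np.int64(133)) [ 0.54404367 -0.14889865  0.06087234]
68 (np.int64(251), np.int64(133)) [ 0.54404367 -0.14889865  0.06087234]
case [ 0.58044333 -0.09903659  0.04770685]
```

View pics/h.png

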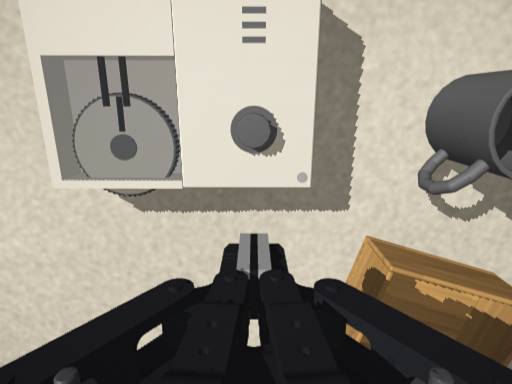

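The button (253,130) now stands lower and the bar is still between the prongs. I'll average the depth to confirm full travel.

```bash
python3 -c "
from h import *
D=[robot.read_camera('wrist')[1] for _ in range(4)]
d=np.mean(D,0)
def hz(x,y,z,k=5):
    u,v=proj('wrist',box(x,y,z)).round().astype(int); return np.mean([px('wrist',a,b,d[b,a])[2] for a in range(u-k,u+k+1) for b in range(v-k,v+k+1)])*1e3
b=hz(-30,-55,62); c=[hz(x,y,50) for x,y in((-30,-25),(-30,-85),(0,-55))]
print(b,c,b-np.mean(c))
from h import ang
ang()"
```

```text
62.02023856714529 [np.float64(50.18723786714845), np.float64(49.26897914310712), np.float64(49.769435203332215)] 12.278354495949365
bar px 927 wheel -0.009
```

The button is 12.3 mm above the box, so it is fully down, and the wheel is at about 0. I'll hand the job in.

```bash
python3 -c "
from station import robot
print(robot.close_job())"
```

```text
the job is handed in; nothing more can be done
None
```

Handed in with no verdict returned: the wheel measured about -0.01 rad (bar midway between the prongs), the start button then pressed fully down (12.3 mm above the box), felt forces below about 10 N, the arm clear of the box, and the bystanders not approached.

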